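# Set out the bench for finishing a carved whale

## Robot

A 6-joint arm with a two-finger parallel gripper is mounted at the origin on the work surface. World frame = base frame: x ahead of the robot, y to its left, z up, the work surface at z = 0. Lengths are in m, angles in rad, forces in N, time in s.
With the tool pointing down it reaches from about 0.375 to 0.975 m from the base axis. Payload 3.8 kg.
Tool frame: the origin (TCP) lies on the mounting face of the last link; the fingertips stand 173 mm ahead of it and the grasp point (between the pads) lies 155 mm ahead of it; z points along the fingers, y is the line along which they close (so a half turn about z gives the same grasp; the last joint's range is limited). The gripper opens to 85 mm and grips with 20 to 120 N. Pads are 22 mm wide; open, the fingers measure 114 mm over their backs; the gripper's body (76 mm by 85 mm) begins 54 mm behind the grasp point. The pads swing forward as they close: fully open they stand 13 mm farther back than shut.
Start: joints at [-1.145, 0.264, 1.604, -0, 1.274, -0.037], TCP at [0.301, -0.604, 0.405] pointing down, gripper open.
Joint ranges: [-2.63, 2.63], [-0.94, 2.18], [0.31, 2.57], [-1.31, 4.45], [0, 2.66], [-2.55, 2.55]. Speed limits (rad/s): [2.57, 2.57, 3.14, 3.14, 3.14, 3.14].

## Interface

Orientations are given as a rotation vector (axis times angle).
In Python, from workcell import bot gives the robot as it stands.
- The arm moves only by the tool drive_tool, never from a script. Its argument "increments" is a list of rows, each an object with "delta_pos": the shift along the tool's x, y, z in mm, a list of three; "turn": the turn about the tool's z in rad; "jaw": the opening, from -1 (shut) to 1 (fully open). A call has 1 to 8 rows; each row shifts and turns the commanded pose from where the row before left it, along the tool's axes as they then stand; what a row does not reach is not made up. A row lasts 1/12 s, in which the tool goes at most 41.7 mm and 7.16 degrees, less where a joint would pass 70% of its speed; a pose out of reach is approached as far as the arm can. A call is refused whole if a number of a shift passes 41.7 or a number of a turn 0.125, either way. A call with a gripper value outside its range is refused whole. The fingers move at their own pace and stop on an object; "grip_force" is the grip in N (left out, the last holds). Time passes only in rows, so rows that do not move let the fingers close. It gives the time, the measured TCP pose, the force, the opening and the grip force at its end, in the units of the state.
- bot.read_state(): the state, without advancing time (a new reading comes with each control period).
- bot.read_camera(name): name is "side" or "top"; returns a dict with "pixels" (480x640x3 uint8, red, green, blue), "fovy" (degrees; the focal length in pixels is half the picture's height over the tangent of half this angle, whatever the lens; pixels are square), "cx", "cy" (the principal point, pixels), "camera_from_world" (4x4, takes a point from world to camera coordinates). Camera axes: x right, y down, z forward; pixel columns grow to the right and rows downward; lengths in m; the calibration is good to about 2 mm. A picture is of the moment at which its call begins. There is no depth.
- bot.finish_job(): hands the job in; it is judged then, once.
The state is a dict: "time": time; "q": joint angles; "joint_vel": joint speeds; "joint_torque": joint torques, N m; "tool_pos": TCP position; "tcp_rot": TCP orientation; "wrist_force": force on the tool from outside, world axes, zero at the start; "torque": the same for the moment, N m; "width": opening from 0.0 (shut) to 1.0 (fully open); "grip_force": force on a finger pad.
Only numpy, scipy, OpenCV 4.12 (cv2) and the standard library are available. Lean on these libraries where they do the work, as an engineer would, in place of code of your own. Each camera call takes 0.05 s, during which the arm holds its last target. There are 200 camera calls.

## Task

Set the bench out for finishing the carved whale: lay the whale flat on its dark outline on the white card, nose to nose. Stand the polish tin on the bench midway between the whale and the brush pot, centre to centre, and lay the large sanding block flat on the bench midway between the whale and the shavings tray, its length parallel to the whale; then set the small sanding block flat on top of the large one, in the middle. Leave the battery pack, the marker and the offcut where they are.

Things in the scene. Friction and masses are not known exactly. Their poses are not given: they have to be found in the camera images.
- whale: Flat carved whale of dark walnut to move: straight body, round head with two pale eyes on top, tail with two spread fins. 30 mm thick, flat. Origin: on the underside, mid-width; x to the nose (tip 56 mm ahead, tail end 82 mm behind), z up. From 20 mm behind to 35 mm ahead of the origin its sides are parallel, 42 mm apart: grasp there.
- big_block: Large sanding block to be moved: brown wooden brick with a cork sole, 95 (x) x 50 (y) x 30 (z) mm, flat top and bottom. Origin: centre of the underside; x along its length, z up.
- small_block: Small sanding block to be moved: same make, 60 (x) x 34 (y) x 20 (z) mm, flat top and bottom. Origin: centre of the underside; x along its length, z up.
- tin: Round flat polish tin to be moved, bare aluminium, 58 mm diameter over the lid, 28 mm high. Origin: centre of the underside, z up.
- card: White card 165 x 90 x 2 mm, fixed, lengthways on it the whale's dark outline seen from above (4 mm bigger all round). Origin: at bench height under the drawn nose tip; x points out of the nose, y to the drawn whale's left, z up. The rightly laid whale's origin is at x = -60 mm, y = 0 here, its x axis along this one, its underside 2 mm above the bench.
- brush_pot: Round steel pot with brushes, 70 mm diameter, 85 mm high, brushes up to 150 mm; fixed. Origin: centre of its underside. It stands left or right of the card (varies), abreast of the drawn whale's middle: its centre is 260 mm, square to the card's x, from the card frame's point x = -60 mm, y = 0.
- shavings_tray: Square open wooden tray with wood shavings, 100 x 100 mm, 35 mm high; fixed. Origin: centre of its underside. It stands on the other side of the card from the brush pot, likewise 260 mm from the card frame's point x = -60 mm, y = 0.
- battery: Bystander: orange and black battery pack, 108 x 57 x 46 mm, loose. Origin: about the centre of its underside.
- marker: Bystander: white marker pen with red cap, 140 mm long, 16 mm thick, lying loose. Origin: on its underside, 50 mm from the blunt white end.
- offcut: Bystander: crooked plywood offcut, about 100 x 50 x 22 mm, loose. Origin: on its underside, near the middle of the straight part.
Things that resemble listed ones, but are neither listed nor needed, are in the scene too. Of the things that look like the brush_pot, take the one that is nearest to the robot's base at the start.

How it is judged:
At the end, for the whole second after the job is handed in: Whale flat on the card, within 12 mm and 0.2 rad of its outline, nose on nose; tin and large block on the bench within 15 mm of the midpoints whale-pot and whale-tray, block within 0.25 rad of parallel to the whale; small block flat on the large one, within 12 mm of its centre; all at rest (x of whale in the frame of card between -0.072 and -0.048 m and y of whale in the frame of card between -0.012 and 0.012 m and x of card in the frame of whale between 0.045 and 0.075 m and angle between the x axis of whale and the x axis of card, either way round below 0.2 rad and height (world z) of whale between -0.003 and 0.007 m and horizontal distance between each of tin, big_block and whale below 0.145 m and horizontal distance between tin and brush_pot below 0.145 m and x of tin in the frame of card between -0.075 and -0.045 m and horizontal distance between big_block and shavings_tray below 0.145 m and x of big_block in the frame of card between -0.075 and -0.045 m and height (world z) of each of tin, big_block below 0.005 m and angle between the x axis of big_block and the x axis of whale, either way round below 0.25 rad and x of small_block in the frame of big_block between -0.012 and 0.012 m and y of small_block in the frame of big_block between -0.012 and 0.012 m and z of small_block in the frame of big_block between 0.026 and 0.034 m and angle between each of whale, big_block, small_block, tin's own z axis and vertical below 0.1 rad and linear speed of each of whale, big_block, small_block, tin below 0.02 m/s and angular speed of each of whale, big_block, small_block, tin below 0.2 rad/s); the robot touches nothing.
It fails at once if a bystander (battery pack, marker or offcut) is moved by more than 15 mm (distance of any of battery, marker, offcut from where it was at the start of the episode above 0.015 m).
It also fails if it takes over 109 s, if anything falls off the work surface, if the arm or the gripper's body presses on something with over 40 N, if the wrist force passes 120 N, or if a joint passes its speed limit or range.

## Working session

There is one attempt and no reset: what is moved stays moved. The work goes in short steps, Python scripts to look and compute and a tool call to move; the robot and the scene stay as the last step left them, time stands still between calls to the robot, and variables do not carry over. Pictures are saved under pics/ and viewed, at most 14 in all, crops included, and the job is handed in when it is done.

Besides the shell and the picture viewer there is one more tool, called after "Request:" as name([rows], argument=value, ...), one row to a line, values as JSON. drive_tool: Moves the arm, as the interface text tells. Its arguments: {"type":"object","properties":{"increments":{"type":"array"},"grip_force":{"type":"number"}},"required":["increments"]}

```bash
mkdir -p pics
cat > h.py <<'E'
import numpy as np, cv2
from workcell import bot
def cam(n,save=None):
    c=bot.read_camera(n); c['f']=240/np.tan(np.radians(c['fovy'])/2)
    if save: cv2.imwrite('pics/'+save,c['pixels'][:,:,::-1])
    return c
def ray(c,u,v,z):
    T=np.array(c['camera_from_world']);R=T[:3,:3];o=-R.T@T[:3,3]
    d=R.T@np.array([(u-c['cx'])/c['f'],(v-c['cy'])/c['f'],1.])
    return o+d*(z-o[2])/d[2]
def proj(c,p):
    T=np.array(c['camera_from_world']);q=T[:3,:3]@np.array(p)+T[:3,3]
    return q[:2]/q[2]*c['f']+[c['cx'],c['cy']]
E
python3 - <<'E'
from h import *
for n in('top','side'):
    c=cam(n,n+'1.png');print(n,c['fovy'],c['cx'],c['cy'],c['f'],np.round(c['camera_from_world'],3).tolist())
print(bot.read_state())
E
```

```text
top 56.07322064593338 318.9034827188871 243.6063278503474 450.67940408925676 [[0.094, -0.996, 0.003, -0.031], [-0.972, -0.093, -0.217, 0.556], [0.216, 0.017, -0.976, 1.097], [0.0, 0.0, 0.0, 1.0]]
side 42.404314313490666 332.5467853375912 239.34356277058964 618.6878501255101 [[-0.879, -0.476, 0.014, 0.515], [-0.307, 0.544, -0.781, 0.217], [0.364, -0.691, -0.625, 1.18], [0.0, 0.0, 0.0, 1.0]]
{'time': 0.1, 'q': array([-1.14487091e+00,  2.64664408e-01,  1.60523294e+00, -1.39364134e-05,
        1.27369433e+00, -3.68978318e-02]), 'joint_vel': array([ 0.00143364, -0.00175237, -0.00074579, -0.00055947, -0.00037338,
       -0.00135194]), 'joint_torque': array([ 4.37740964e-04, -5.16707289e+01, -3.68590593e+01, -1.11914308e-04,
        6.27077374e-03, -3.95815562e-06]), 'tool_pos': array([ 0.30124162, -0.60370756,  0.40349763]), 'tcp_rot': array([-3.05594105e+00, -7.20086763e-01,  6.27080586e-04]), 'wrist_force': array([-0.44653217,  0.57911711, -0.34743785]), 'torque': array([-3.37528415e-05,  1.78622531e-02,  4.31999261e-02]), 'grip_force': 0.0, 'width': 1.0009708659711614}
```

View pics/top1.png

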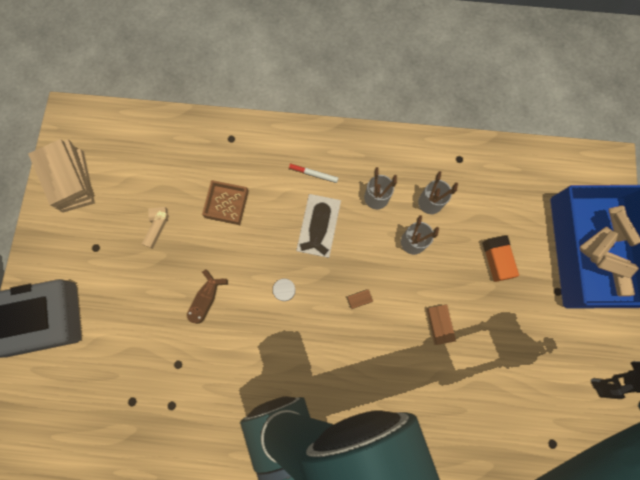

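View pics/side1.png

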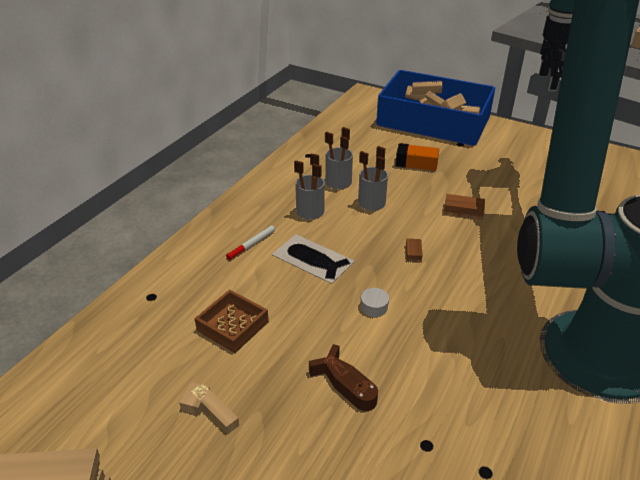

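The top picture shows the whale (203,297), outline card (320,225) with its nose away from the robot, tray (226,203), tin (284,290), small block (360,299) and big block (441,323). It also shows the battery (500,258), marker (313,173) and offcut (155,228).

Candidates:
- **Pot:** (378,190), (436,195) or (417,238). The last looks nearest the base, to be checked by distance.
- **Whale:** the real one at (203,297), against the drawn outline at (318,228).
- **Blocks:** brown at (441,323) and (360,299), against the pale scraps in the blue bin.

```bash
cat > m.py <<'E'
from h import *
def blob(hsv,lo,hi,roi,what=''):
    x0,y0,x1,y1=roi;m=np.zeros(hsv.shape[:2],np.uint8)
    m[y0:y1,x0:x1]=cv2.inRange(hsv[y0:y1,x0:x1],np.array(lo),np.array(hi))
    cs,_=cv2.findContours(m,cv2.RETR_EXTERNAL,cv2.CHAIN_APPROX_NONE)
    return max(cs,key=cv2.contourArea)[:,0,:].astype(float)
def plane(c,pts,z): return np.array([ray(c,u,v,z)[:2] for u,v in pts])
def rect(P): 
    (x,y),(w,h),a=cv2.minAreaRect((P*1000).astype(np.float32))
    if w<h: w,h,a=h,w,a+90
    return np.round([x,y,w,h,a],1)
E
python3 - <<'E'
from m import *
c=cam('top');im=c['pixels'];hsv=cv2.cvtColor(im,cv2.COLOR_RGB2HSV)
for n,p in dict(whale=(203,297),big=(441,320),big2=(450,335),small=(360,299),tin=(284,290),card=(330,205),outl=(320,220),wood=(260,250),shadow=(380,360),tray=(207,203),pot=(405,245)).items(): print(n,hsv[p[1],p[0]])
B=np.array
card=blob(hsv,(0,0,150),(179,60,255),(290,185,350,265)); print('card',rect(plane(c,card,.002)))
o=blob(hsv,(0,0,0),(179,255,75),(300,190,340,258)); print('outl',rect(plane(c,o,.002)), len(o))
w=blob(hsv,(0,60,0),(14,255,140),(180,262,235,330));print('whale',rect(plane(c,w,.02)))
s=blob(hsv,(0,100,0),(14,255,190),(340,283,380,315));print('small',rect(plane(c,s,.015)))
b=blob(hsv,(0,100,0),(14,255,190),(420,300,465,350));print('big',rect(plane(c,b,.02)))
t=blob(hsv,(0,0,120),(179,70,255),(265,270,305,310));print('tin',rect(plane(c,t,.02)))
tr=blob(hsv,(0,100,0),(14,255,150),(195,175,255,230));print('tray',rect(plane(c,tr,.035)))
for x0,y0 in((378,190),(436,195),(417,238)): print('pot',np.round(ray(c,x0,y0,.05),3),np.hypot(*ray(c,x0,y0,.05)[:2]))
big=cv2.resize(im[165:345,170:470],None,fx=2.66,fy=2.66,interpolation=cv2.INTER_CUBIC)[:,:,::-1].copy()
for k in(card,o,w,s,b,t,tr): cv2.polylines(big,[((k-[170,165]+.5)*2.66).astype(int)],True,(0,255,0),1)
cv2.imwrite('pics/crop1.png',big)
E
```

```text
whale [ 13 140 106]
big [ 13 146 148]
big2 [ 14 137  93]
small [ 13 142 140]
tin [ 22  31 207]
card [ 20  44 198]
outl [18 91 70]
wood [ 18 115 193]
shadow [ 18 115 118]
tray [ 14 139 114]
pot [18 52 89]
card [621.7  28.7 162.9  87.5 173.5]
outl [616.5  28.7 133.5  66.2 173.9] 128
whale [393.6 306.5 130.6  66.9 160.4]
small [431.2 -96.7  56.7  31.4 114.9]
big [ 386.3 -309.1   91.6   50.8   16.8]
tin [435.5 102.7  55.   54.8  95.4]
tray [653.5 284.1 101.2 100.   83.7]
pot [ 0.72  -0.121  0.05 ] 0.7301507834088149
pot [ 0.721 -0.276  0.05 ] 0.7717541944530423
pot [ 0.598 -0.231  0.05 ] 0.6414953679111234
```

View pics/crop1.png

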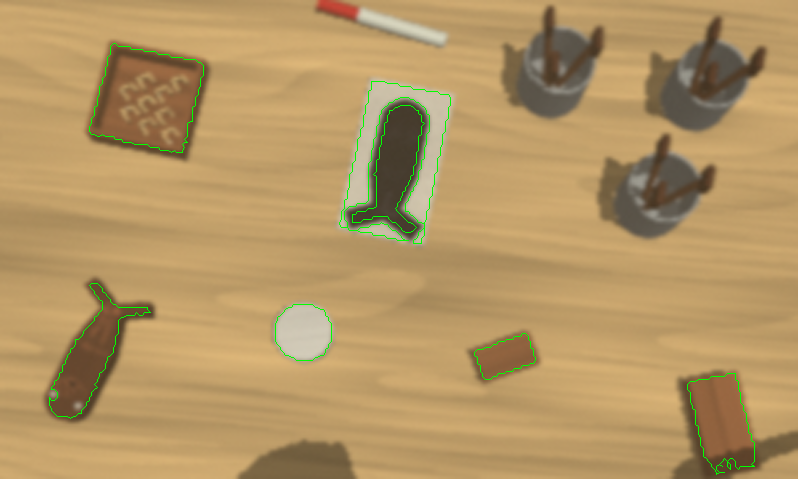

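The crop confirms the choices: the brown whale with pale eyes, nose to the lower left, and the pot at (417,238), which is nearest at 0.64 m. That pot lies opposite the tray across the card, 260 mm each way, so it fits the description. Next I'll refine the outline and whale axes and work out the moves.

```bash
cat >> m.py <<'E'
def go(p,phi=None,s=None):
    "total shift in present tool axes (mm), turn (rad) to tcp p, finger line angle phi (deg)"
    from scipy.spatial.transform import Rotation as Ro
    s=s or bot.read_state();R=Ro.from_rotvec(s['tcp_rot']).as_matrix()
    d=R.T@(np.array(p)-s['tool_pos'])*1000;out='shift %s'%np.round(d,1)
    if phi is not None:
        cur=np.arctan2(R[1,1],R[0,1]);dt=-(np.radians(phi)-cur)
        j1=np.arctan2(p[1],p[0]); out+=' turns:'
        for k in range(-2,3):
            t=dt+k*np.pi; q6=s['q'][5]+t+(j1-s['q'][0])
            if abs(q6)<2.4 and abs(t)<3.2: out+=' %.3f(q6 %.2f)'%(t,q6)
    return out
E
python3 - <<'E'
from m import *
c=cam('top');im=c['pixels'];hsv=cv2.cvtColor(im,cv2.COLOR_RGB2HSV)
o=plane(c,blob(hsv,(0,0,0),(179,255,125),(300,190,340,258)),.002)*1000
card=plane(c,blob(hsv,(0,0,150),(179,60,255),(290,185,350,265)),.002)*1000
w=plane(c,blob(hsv,(0,60,0),(14,255,140),(180,262,235,330)),.018)*1000
def axis(P,a):  # a deg: nose direction guess; refine from body middle line
    for _ in range(4):
        u=np.array([np.cos(np.radians(a)),np.sin(np.radians(a))]);v=np.array([-u[1],u[0]])
        X=P@u;Y=P@v;n=X.max()
        m=[];xs=np.arange(n-85,n-22,6)
        for x in xs:
            k=abs(X-x)<4; y=Y[k]; m.append([y.max(),y.min()])
        m=np.array(m);k,b=np.polyfit(xs-n,m.mean(1),1);a+=np.degrees(np.arctan(k))
    org=u*(n-56)+v*(b+k*-56)
    print('angle %.1f len %.1f origin'%(a,n-X.min()),np.round(org,1),'widths',np.round(m[:,0]-m[:,1],0))
    return a,u,n
axis(o,-6.5)
a,u,n=axis(o,-6.5); print('note: outline nose is 4 further: origin for outline shift back 4 ->', 'card nose u-extent',(card@u).max()-n, n-(card@u).min())
axis(w,160.4)
tips=[(378/1,0)]
for u_,v_ in((548,15),(598,38),(663,140),(713,175)): print('brush',np.round(ray(c,u_/2.66+170,v_/2.66+165,.15),3))
E
```

```text
angle -6.3 len 141.8 origin [630.1  28. ] widths [44. 47. 46. 48. 47. 46. 47. 46. 47. 46. 47.]
angle -6.3 len 141.8 origin [630.1  28. ] widths [44. 47. 46. 48. 47. 46. 47. 46. 47. 46. 47.]
note: outline nose is 4 further: origin for outline shift back 4 -> card nose u-extent 17.01729624769382 145.53780016513917
angle 160.7 len 129.9 origin [386.1 310.3] widths [33. 36. 39. 38. 39. 38. 38. 38. 39. 39. 39.]
brush [ 0.733 -0.102  0.15 ]
brush [ 0.715 -0.149  0.15 ]
brush [ 0.624 -0.214  0.15 ]
brush [ 0.595 -0.26   0.15 ]
```

Run:
```python
from m import *
s=bot.read_state()
print(go([.47,-.1,.30],None,s)); 
print(go([.384,.311,.30],70.7,s))
```

```text
shift [ 375.9 -375.3  104.4]
shift [ 482.4 -781.5  105. ] turns: -2.342(q6 -0.55)
```

Request:
drive_tool([
  {"delta_pos": [26.8, -26.8, 7.5], "turn": 0, "jaw": 1},
  {"delta_pos": [26.8, -26.8, 7.5], "turn": 0, "jaw": 1},
  {"delta_pos": [26.8, -26.8, 7.5], "turn": 0, "jaw": 1},
  {"delta_pos": [26.8, -26.8, 7.5], "turn": 0, "jaw": 1},
  {"delta_pos": [26.8, -26.8, 7.5], "turn": 0, "jaw": 1},
  {"delta_pos": [26.8, -26.8, 7.5], "turn": 0, "jaw": 1},
  {"delta_pos": [26.8, -26.8, 7.5], "turn": 0, "jaw": 1},
  {"delta_pos": [26.8, -26.8, 7.5], "turn": 0, "jaw": 1},
])

```text
time: 0.87
tool_pos: [0.3975, -0.3146, 0.3443]
tcp_rot: [3.058, 0.72, 0.0]
wrist_force: [0.7, -0.5, -0.8]
width: 0.998
grip_force: 0.0
```

Request:
drive_tool([
  {"delta_pos": [26.8, -26.8, 7.5], "turn": 0, "jaw": 1},
  {"delta_pos": [26.8, -26.8, 7.5], "turn": 0, "jaw": 1},
  {"delta_pos": [26.8, -26.8, 7.5], "turn": 0, "jaw": 1},
  {"delta_pos": [26.8, -26.8, 7.5], "turn": 0, "jaw": 1},
  {"delta_pos": [26.8, -26.8, 7.5], "turn": 0, "jaw": 1},
  {"delta_pos": [26.8, -26.8, 7.5], "turn": 0, "jaw": 1},
  {"delta_pos": [9.7, -37, 0], "turn": 0, "jaw": 1},
  {"delta_pos": [9.7, -37, 0], "turn": 0, "jaw": 1},
])

```text
time: 1.53
tool_pos: [0.4539, -0.0241, 0.2992]
tcp_rot: [-3.058, -0.72, 0.001]
wrist_force: [-0.2, 0.1, -1.2]
width: 1.0
grip_force: 0.0
```

Request:
drive_tool([
  {"delta_pos": [9.7, -37, 0], "turn": 0, "jaw": 1},
  {"delta_pos": [9.7, -37, 0], "turn": 0, "jaw": 1},
  {"delta_pos": [9.7, -37, 0], "turn": 0, "jaw": 1},
  {"delta_pos": [9.7, -37, 0], "turn": 0, "jaw": 1},
  {"delta_pos": [9.7, -37, 0], "turn": 0, "jaw": 1},
  {"delta_pos": [9.7, -37, 0], "turn": 0, "jaw": 1},
  {"delta_pos": [9.7, -37, 0], "turn": 0, "jaw": 1},
  {"delta_pos": [9.7, -37, 0], "turn": 0, "jaw": 1},
])

```text
time: 2.2
tool_pos: [0.3903, 0.2754, 0.2999]
tcp_rot: [-3.058, -0.721, -0.001]
wrist_force: [-0.2, -0.3, 0.9]
width: 1.001
grip_force: 0.0
```

Request:
drive_tool([
  {"delta_pos": [9.7, -37, 0], "turn": 0, "jaw": 1},
  {"delta_pos": [0, 0, 0], "turn": -0.117, "jaw": 1},
  {"delta_pos": [0, 0, 0], "turn": -0.117, "jaw": 1},
  {"delta_pos": [0, 0, 0], "turn": -0.117, "jaw": 1},
  {"delta_pos": [0, 0, 0], "turn": -0.117, "jaw": 1},
  {"delta_pos": [0, 0, 0], "turn": -0.117, "jaw": 1},
  {"delta_pos": [0, 0, 0], "turn": -0.117, "jaw": 1},
  {"delta_pos": [0, 0, 0], "turn": -0.117, "jaw": 1},
])

```text
time: 2.87
tool_pos: [0.3832, 0.3111, 0.2996]
tcp_rot: [-2.513, -1.886, 0.0]
wrist_force: [-0.2, 1.1, 0.2]
width: 1.002
grip_force: 0.0
```

Request:
drive_tool([
  {"delta_pos": [0, 0, 0], "turn": -0.117, "jaw": 1},
  {"delta_pos": [0, 0, 0], "turn": -0.117, "jaw": 1},
  {"delta_pos": [0, 0, 0], "turn": -0.117, "jaw": 1},
  {"delta_pos": [0, 0, 0], "turn": -0.117, "jaw": 1},
  {"delta_pos": [0, 0, 0], "turn": -0.117, "jaw": 1},
  {"delta_pos": [0, 0, 0], "turn": -0.117, "jaw": 1},
  {"delta_pos": [0, 0, 0], "turn": -0.117, "jaw": 1},
  {"delta_pos": [0, 0, 0], "turn": -0.117, "jaw": 1},
])

```text
time: 3.53
tool_pos: [0.3832, 0.311, 0.2996]
tcp_rot: [-1.392, -2.816, 0.0]
wrist_force: [-0.2, -0.9, -0.3]
width: 1.001
grip_force: 0.0
```

Request:
drive_tool([
  {"delta_pos": [0, 0, 0], "turn": -0.117, "jaw": 1},
  {"delta_pos": [0, 0, 0], "turn": -0.117, "jaw": 1},
  {"delta_pos": [0, 0, 0], "turn": -0.117, "jaw": 1},
  {"delta_pos": [0, 0, 0], "turn": -0.117, "jaw": 1},
  {"delta_pos": [0, 0, 0], "turn": -0.117, "jaw": 1},
  {"delta_pos": [0, 0, 0], "turn": 0, "jaw": 1},
])

```text
time: 4.03
tool_pos: [0.3833, 0.311, 0.2996]
tcp_rot: [-0.525, -3.097, 0.0]
wrist_force: [-0.1, -0.6, -0.2]
width: 1.001
grip_force: 0.0
```

Run:
```python
from m import *
c=cam('side','side2.png');s=bot.read_state()
print(s['time'],s['tool_pos'],s['q']);print(go([.384,.311,.176],70.7,s))
```

```text
4.0833 [0.38325315 0.31100647 0.29960458] [ 6.31233487e-01  1.28538016e-02  2.09289472e+00  1.45720745e-05
  1.03599978e+00 -5.98408583e-01]
shift [ -0.7   0.3 123.6] turns: -0.004(q6 -0.55)
```

View pics/side2.png

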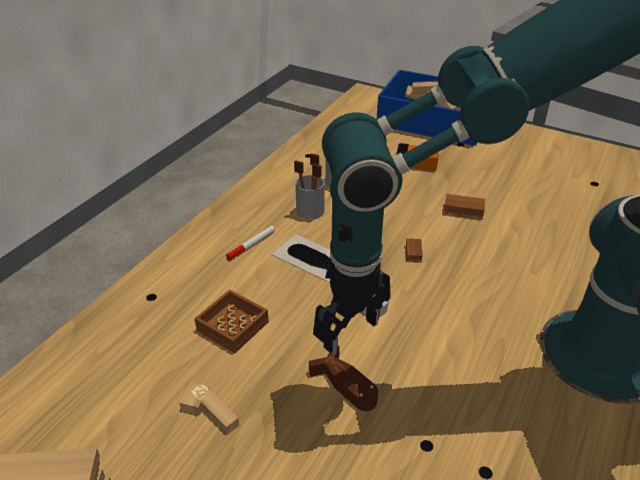

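The side view shows the open gripper (350,310) over the whale (350,385), lined up across its body. I'll lower, grip and lift.

Request:
drive_tool([
  {"delta_pos": [0, 0, 35], "turn": 0, "jaw": 1},
  {"delta_pos": [0, 0, 35], "turn": 0, "jaw": 1},
  {"delta_pos": [0, 0, 30], "turn": 0, "jaw": 1},
  {"delta_pos": [0, 0, 15], "turn": 0, "jaw": 1},
  {"delta_pos": [0, 0, 8.5], "turn": 0, "jaw": 1},
  {"delta_pos": [0, 0, 0], "turn": 0, "jaw": -1},
  {"delta_pos": [0, 0, 0], "turn": 0, "jaw": -1},
  {"delta_pos": [0, 0, 0], "turn": 0, "jaw": -1},
], grip_force=40)

```text
time: 4.75
tool_pos: [0.3842, 0.3117, 0.1776]
tcp_rot: [0.531, 3.095, 0.003]
wrist_force: [-1.9, -2.0, 0.9]
width: 0.601
grip_force: 0.2
```

Request:
drive_tool([
  {"delta_pos": [0, 0, 0], "turn": 0, "jaw": -1},
  {"delta_pos": [0, 0, 0], "turn": 0, "jaw": -1},
  {"delta_pos": [0, 0, 0], "turn": 0, "jaw": -1},
  {"delta_pos": [0, 0, 0], "turn": 0, "jaw": -1},
])

```text
time: 5.08
tool_pos: [0.3843, 0.3118, 0.178]
tcp_rot: [0.53, 3.094, 0.004]
wrist_force: [0.1, -0.1, 5.8]
width: 0.483
grip_force: 42.9
```

Request:
drive_tool([
  {"delta_pos": [0, 0, -15], "turn": 0, "jaw": -1},
  {"delta_pos": [0, 0, -30], "turn": 0, "jaw": -1},
  {"delta_pos": [0, 0, -35], "turn": 0, "jaw": -1},
  {"delta_pos": [0, 0, -35], "turn": 0, "jaw": -1},
  {"delta_pos": [0, 0, 0], "turn": 0, "jaw": -1},
])

```text
time: 5.5
tool_pos: [0.3859, 0.313, 0.2991]
tcp_rot: [0.528, 3.087, 0.015]
wrist_force: [1.8, 0.8, -0.4]
width: 0.481
grip_force: 42.1
```

Run:
```python
from m import *
s=bot.read_state()
print(s['time'],s['tool_pos'],s['width']);print(go([.627,.0275,.27],83.6,s))
```

```text
5.5 [0.38591935 0.3130194  0.29905939] 0.48110783810122304
shift [-322.1 -189.5   29.4] turns: -0.227(q6 -1.42) 2.914(q6 1.73)
```

Request:
drive_tool([
  {"delta_pos": [-20, -12, 0], "turn": 0, "jaw": -1},
  {"delta_pos": [-32, -18.8, 0], "turn": 0, "jaw": -1},
  {"delta_pos": [-32, -18.8, 0], "turn": 0, "jaw": -1},
  {"delta_pos": [-32, -18.8, 0], "turn": 0, "jaw": -1},
  {"delta_pos": [-32, -18.8, 0], "turn": 0, "jaw": -1},
  {"delta_pos": [-32, -18.8, 0], "turn": 0, "jaw": -1},
  {"delta_pos": [-32, -18.8, 0], "turn": 0, "jaw": -1},
  {"delta_pos": [-32, -18.8, 0], "turn": 0, "jaw": -1},
])

```text
time: 6.17
tool_pos: [0.5664, 0.0929, 0.291]
tcp_rot: [0.53, 3.097, 0.0]
wrist_force: [0.5, -0.1, -0.6]
width: 0.484
grip_force: 42.0
```

Request:
drive_tool([
  {"delta_pos": [-32, -18.8, 0], "turn": 0, "jaw": -1},
  {"delta_pos": [-32, -18.8, 0], "turn": 0, "jaw": -1},
  {"delta_pos": [-14, -8.3, 0], "turn": 0, "jaw": -1},
  {"delta_pos": [0, 0, 0], "turn": 0.1214, "jaw": -1},
  {"delta_pos": [0, 0, 0], "turn": 0.1214, "jaw": -1},
  {"delta_pos": [0, 0, 0], "turn": 0.1214, "jaw": -1},
  {"delta_pos": [0, 0, 0], "turn": 0.1214, "jaw": -1},
  {"delta_pos": [0, 0, 0], "turn": 0.1214, "jaw": -1},
])

```text
time: 6.83
tool_pos: [0.6237, 0.0255, 0.2906]
tcp_rot: [-1.439, -2.791, 0.0]
wrist_force: [-0.3, 0.4, -0.8]
width: 0.481
grip_force: 41.9
```

Request:
drive_tool([
  {"delta_pos": [0, 0, 0], "turn": 0.1214, "jaw": -1},
  {"delta_pos": [0, 0, 0], "turn": 0.1214, "jaw": -1},
  {"delta_pos": [0, 0, 0], "turn": 0.1214, "jaw": -1},
  {"delta_pos": [0, 0, 0], "turn": 0.1214, "jaw": -1},
  {"delta_pos": [0, 0, 0], "turn": 0.1214, "jaw": -1},
  {"delta_pos": [0, 0, 0], "turn": 0.1214, "jaw": -1},
  {"delta_pos": [0, 0, 0], "turn": 0.1214, "jaw": -1},
  {"delta_pos": [0, 0, 0], "turn": 0.1214, "jaw": -1},
])

```text
time: 7.5
tool_pos: [0.6236, 0.0257, 0.2907]
tcp_rot: [-2.576, -1.798, 0.001]
wrist_force: [0.6, -0.3, -0.5]
width: 0.482
grip_force: 41.9
```

Request:
drive_tool([
  {"delta_pos": [0, 0, 0], "turn": 0.1214, "jaw": -1},
  {"delta_pos": [0, 0, 0], "turn": 0.1214, "jaw": -1},
  {"delta_pos": [0, 0, 0], "turn": 0.1214, "jaw": -1},
  {"delta_pos": [0, 0, 0], "turn": 0.1214, "jaw": -1},
  {"delta_pos": [0, 0, 0], "turn": 0.1214, "jaw": -1},
  {"delta_pos": [0, 0, 0], "turn": 0.1214, "jaw": -1},
  {"delta_pos": [0, 0, 0], "turn": 0.1214, "jaw": -1},
  {"delta_pos": [0, 0, 0], "turn": 0.1214, "jaw": -1},
])

```text
time: 8.17
tool_pos: [0.6236, 0.0257, 0.2907]
tcp_rot: [-3.117, -0.388, 0.001]
wrist_force: [-1.2, 0.2, -0.6]
width: 0.48
grip_force: 41.9
```

Request:
drive_tool([
  {"delta_pos": [0, 0, 0], "turn": 0.1214, "jaw": -1},
  {"delta_pos": [0, 0, 0], "turn": 0.1214, "jaw": -1},
  {"delta_pos": [0, 0, 0], "turn": 0.1214, "jaw": -1},
  {"delta_pos": [0, 0, 0], "turn": 0, "jaw": -1},
  {"delta_pos": [0, 0, 0], "turn": 0, "jaw": -1},
])

```text
time: 8.58
tool_pos: [0.6237, 0.0256, 0.2909]
tcp_rot: [-3.137, 0.168, 0.001]
wrist_force: [-0.9, 0.0, -0.4]
width: 0.481
grip_force: 41.9
```

Run:
```python
from m import *
c=cam('side','side3.png');s=bot.read_state()
print(s['time'],s['tool_pos'],s['width'],s['tcp_rot']);print(go([.627,.0275,.182],83.6,s))
```

```text
8.6333 [0.62379982 0.0255319  0.29093501] 0.48820074091676696 [-3.13698865e+00  1.68540277e-01  7.04611632e-04]
shift [  3.   -2.3 108.9] turns: -3.137(q6 -1.42) 0.004(q6 1.73)
```

View pics/side3.png

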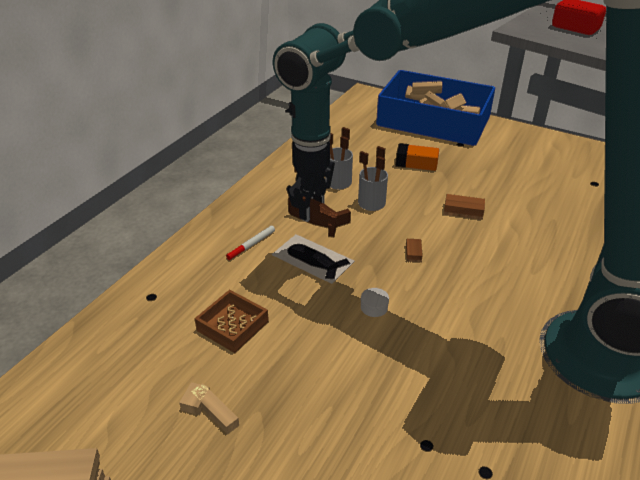

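The whale hangs at (318,212) above the card (312,258), nose away from the robot, matching the outline. I'll lower and release.

Request:
drive_tool([
  {"delta_pos": [3, -2.3, 30], "turn": 0, "jaw": -1},
  {"delta_pos": [0, 0, 30], "turn": 0, "jaw": -1},
  {"delta_pos": [0, 0, 25], "turn": 0, "jaw": -1},
  {"delta_pos": [0, 0, 15], "turn": 0, "jaw": -1},
  {"delta_pos": [0, 0, 6], "turn": 0, "jaw": -1},
  {"delta_pos": [0, 0, 4], "turn": 0, "jaw": -1},
  {"delta_pos": [0, 0, 0], "turn": 0, "jaw": -1},
])

```text
time: 9.22
tool_pos: [0.6273, 0.0274, 0.1813]
tcp_rot: [3.137, -0.172, -0.001]
wrist_force: [-0.3, -0.0, 0.4]
width: 0.481
grip_force: 42.0
```

Request:
drive_tool([
  {"delta_pos": [0, 0, 0], "turn": 0, "jaw": 0.2},
  {"delta_pos": [0, 0, 0], "turn": 0, "jaw": 0.3},
  {"delta_pos": [0, 0, 0], "turn": 0, "jaw": 0.4},
  {"delta_pos": [0, 0, -5], "turn": 0, "jaw": 0.6},
  {"delta_pos": [0, 0, -20], "turn": 0, "jaw": 0.8},
  {"delta_pos": [0, 0, -40], "turn": 0, "jaw": 1},
  {"delta_pos": [0, 0, -40], "turn": 0, "jaw": 1},
  {"delta_pos": [0, 0, 0], "turn": 0, "jaw": 1},
])

```text
time: 9.88
tool_pos: [0.6312, 0.0273, 0.2967]
tcp_rot: [-3.136, 0.174, -0.026]
wrist_force: [2.2, 0.2, 2.4]
width: 1.001
grip_force: 0.0
```

Run:
```python
from m import *
s=bot.read_state()
print(s['time'],s['tool_pos'],s['width']);print(go([.4355,.1027,.285],0,s));print(go([.4355,.1027,.285],-45,s))
```

```text
9.8833 [0.63115328 0.02730489 0.29670497] 1.0010828290986162
shift [-202.9  -53.3    8.5] turns: -1.681(q6 0.23)
shift [-202.9  -53.3    8.5] turns: -0.896(q6 1.02)
```

Request:
drive_tool([
  {"delta_pos": [-33.2, -8.9, 0], "turn": 0, "jaw": 1},
  {"delta_pos": [-33.2, -8.9, 0], "turn": 0, "jaw": 1},
  {"delta_pos": [-33.2, -8.9, 0], "turn": 0, "jaw": 1},
  {"delta_pos": [-33.2, -8.9, 0], "turn": 0, "jaw": 1},
  {"delta_pos": [-33.2, -8.9, 0], "turn": 0, "jaw": 1},
  {"delta_pos": [-33, -8.9, 0], "turn": 0, "jaw": 1},
  {"delta_pos": [0, 0, 0], "turn": 0, "jaw": 1},
  {"delta_pos": [0, 0, 0], "turn": 0, "jaw": 1},
])

```text
time: 10.55
tool_pos: [0.434, 0.1028, 0.2866]
tcp_rot: [-3.137, 0.171, -0.002]
wrist_force: [0.6, 0.0, -0.2]
width: 1.001
grip_force: 0.0
```

Run:
```python
from m import *
c=cam('top','top4.png');c=cam('side','side4.png');s=bot.read_state()
print(s['time'],s['tool_pos'],s['width']);print(go([.4355,.1027,.176],83.6,s))
```

```text
10.65 [0.43629273 0.10244586 0.28729724] 1.001787619147316
shift [-1.200e+00 -1.000e-01  1.113e+02] turns: -3.140(q6 -1.23) 0.001(q6 1.91)
```

View pics/side4.png

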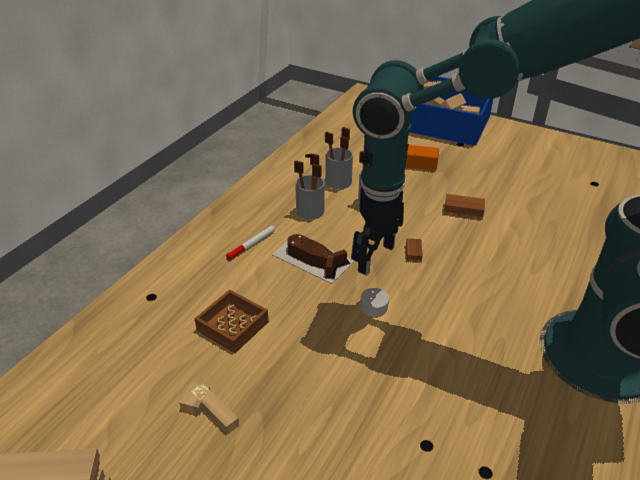

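The whale (315,255) lies on its outline on the card, nose away. The gripper is above the tin (374,302).

Request:
drive_tool([
  {"delta_pos": [0, 0, 35], "turn": 0, "jaw": 1},
  {"delta_pos": [0, 0, 35], "turn": 0, "jaw": 1},
  {"delta_pos": [0, 0, 25], "turn": 0, "jaw": 1},
  {"delta_pos": [0, 0, 10], "turn": 0, "jaw": 1},
  {"delta_pos": [0, 0, 6], "turn": 0, "jaw": 1},
  {"delta_pos": [0, 0, 0], "turn": 0, "jaw": -1},
  {"delta_pos": [0, 0, 0], "turn": 0, "jaw": -1},
  {"delta_pos": [0, 0, 0], "turn": 0, "jaw": -1},
], grip_force=50)

```text
time: 11.32
tool_pos: [0.4371, 0.1025, 0.1771]
tcp_rot: [-3.136, 0.174, -0.005]
wrist_force: [1.6, -0.2, -1.0]
width: 0.656
grip_force: 53.2
```

Request:
drive_tool([
  {"delta_pos": [0, 0, 0], "turn": 0, "jaw": -1},
  {"delta_pos": [0, 0, 0], "turn": 0, "jaw": -1},
  {"delta_pos": [0, 0, 0], "turn": 0, "jaw": -1},
])

```text
time: 11.57
tool_pos: [0.4369, 0.1025, 0.177]
tcp_rot: [-3.136, 0.174, -0.007]
wrist_force: [0.4, -1.2, 5.6]
width: 0.657
grip_force: 53.6
```

Request:
drive_tool([
  {"delta_pos": [0, 0, -15], "turn": 0, "jaw": -1},
  {"delta_pos": [0, 0, -35], "turn": 0, "jaw": -1},
  {"delta_pos": [0, 0, -40], "turn": 0, "jaw": -1},
  {"delta_pos": [0, 0, -40], "turn": 0, "jaw": -1},
  {"delta_pos": [0, 0, -40], "turn": 0, "jaw": -1},
  {"delta_pos": [0, 0, -20], "turn": 0, "jaw": -1},
  {"delta_pos": [0, 0, 0], "turn": 0, "jaw": -1},
  {"delta_pos": [0, 0, 0], "turn": 0, "jaw": -1},
])

```text
time: 12.23
tool_pos: [0.4355, 0.1025, 0.3666]
tcp_rot: [-3.136, 0.174, -0.005]
wrist_force: [-0.2, 0.2, -2.2]
width: 0.657
grip_force: 54.0
```

Run:
```python
from m import *
s=bot.read_state()
print(s['time'],s['tool_pos'],s['width']*85);print(go([.612,-.102,.36],83.6,s))
c=dict(f=1)
c=cam('top','top5.png');hsv=cv2.cvtColor(c['pixels'],cv2.COLOR_RGB2HSV)
P=plane(c,blob(hsv,(0,60,0),(14,255,140),(290,180,350,265)),.020)*1000
u=np.array([np.cos(np.radians(-6.4)),np.sin(np.radians(-6.4))]);v=np.array([-u[1],u[0]])
X=P@u;Y=P@v;p=np.array([627,27.5]);n=X.max();print('nose/tail rel target',n-p@u,X.min()-p@u,'mid y',[np.round(((Y[abs(X-n+k)<4]).max()+(Y[abs(X-n+k)<4]).min())/2-p@v,1) for k in(25,40,55,70)])
```

```text
12.2333 [0.4355149  0.10246288 0.366578  ] 55.85882046835236
shift [198.  183.7   7. ] turns: -3.141(q6 -1.62) 0.001(q6 1.52)
nose/tail rel target 61.70321140776525 -74.90429550439251 mid y [np.float64(1.0), np.float64(1.3), np.float64(0.8), np.float64(1.1)]
```

Request:
drive_tool([
  {"delta_pos": [24.7, 23, 0], "turn": 0, "jaw": -1},
  {"delta_pos": [24.7, 23, 0], "turn": 0, "jaw": -1},
  {"delta_pos": [24.7, 23, 0], "turn": 0, "jaw": -1},
  {"delta_pos": [24.7, 23, 0], "turn": 0, "jaw": -1},
  {"delta_pos": [24.7, 23, 0], "turn": 0, "jaw": -1},
  {"delta_pos": [24.7, 23, 0], "turn": 0, "jaw": -1},
  {"delta_pos": [24.7, 23, 0], "turn": 0, "jaw": -1},
  {"delta_pos": [24.7, 23, 0], "turn": 0, "jaw": -1},
])

```text
time: 12.95
tool_pos: [0.6112, -0.1036, 0.361]
tcp_rot: [-3.136, 0.174, 0.01]
wrist_force: [-0.0, 1.0, -1.4]
width: 0.654
grip_force: 54.0
```

Request:
drive_tool([
  {"delta_pos": [0, 0, 35], "turn": 0, "jaw": -1},
  {"delta_pos": [0, 0, 35], "turn": 0, "jaw": -1},
  {"delta_pos": [0, 0, 35], "turn": 0, "jaw": -1},
  {"delta_pos": [0, 0, 35], "turn": 0, "jaw": -1},
  {"delta_pos": [0, 0, 25], "turn": 0, "jaw": -1},
  {"delta_pos": [0, 0, 15], "turn": 0, "jaw": -1},
  {"delta_pos": [0, 0, 7], "turn": 0, "jaw": -1},
  {"delta_pos": [0, 0, 0], "turn": 0, "jaw": -1},
])

```text
time: 13.62
tool_pos: [0.6087, -0.1018, 0.1751]
tcp_rot: [-3.135, 0.174, 0.015]
wrist_force: [0.2, 1.2, -0.8]
width: 0.656
grip_force: 56.8
```

Run:
```python
from m import *
s=bot.read_state()
print(s['time'],s['tool_pos'],s['width']*85);print(go([.612,-.102,.178],83.6,s))
```

```text
13.6167 [ 0.60873145 -0.10180442  0.17506525] 55.733577954580525
shift [ 3.2 -0.2 -3. ] turns: -3.141(q6 -1.62) 0.001(q6 1.52)
```

Request:
drive_tool([
  {"delta_pos": [0, 0, 0], "turn": 0, "jaw": -1},
  {"delta_pos": [0, 0, 0], "turn": 0, "jaw": 0.5},
  {"delta_pos": [0, 0, 0], "turn": 0, "jaw": 0.8},
  {"delta_pos": [0, 0, 0], "turn": 0, "jaw": 1},
  {"delta_pos": [0, 0, -20], "turn": 0, "jaw": 1},
  {"delta_pos": [0, 0, -40], "turn": 0, "jaw": 1},
  {"delta_pos": [0, 0, -40], "turn": 0, "jaw": 1},
  {"delta_pos": [0, 0, -40], "turn": 0, "jaw": 1},
])

```text
time: 14.28
tool_pos: [0.611, -0.1023, 0.3189]
tcp_rot: [-3.137, 0.174, 0.003]
wrist_force: [0.8, -0.3, 0.0]
width: 1.001
grip_force: 0.0
```

Request:
drive_tool([
  {"delta_pos": [0, 0, -40], "turn": 0, "jaw": 1},
  {"delta_pos": [0, 0, 0], "turn": 0, "jaw": 1},
  {"delta_pos": [0, 0, 0], "turn": 0, "jaw": 1},
])

```text
time: 14.53
tool_pos: [0.6128, -0.1026, 0.3628]
tcp_rot: [3.135, -0.174, 0.014]
wrist_force: [0.1, -0.1, -1.0]
width: 1.002
grip_force: 0.0
```

Run:
```python
from m import *
s=bot.read_state()
print(s['time'],s['tool_pos'],s['width']*85);print(go([.387,-.309,.36],106.8,s))
c=cam('side');k=c['pixels'][220:295,260:360,::-1]
im=cv2.resize(k,None,fx=8,fy=8,interpolation=cv2.INTER_CUBIC)
# expected points for target pose, hypothesis P
u=np.array([np.cos(np.radians(-6.4)),np.sin(np.radians(-6.4))]);v=np.array([-u[1],u[0]]);P=np.array([.627,.0275])
def dot(x,y,z,col):
    q=proj(c,[*(P+u*x+v*y),z]);a=((q-[260,220]+.5)*8).astype(int);cv2.circle(im,tuple(int(i) for i in a),5,col,2)
dot(.060,0,.002,(0,0,255));dot(.056,0,.032,(0,255,0));dot(-.086,0,.002,(0,0,255))
for y in(-.045,.045): dot(.0595+.009,y,.002,(255,0,0))
for y in(-.021,.021):
    for x in(.035,-.02): dot(x,y,.032,(0,255,0))
cv2.imwrite('pics/side6.png',im)
```

```text
14.5333 [ 0.61280431 -0.10261994  0.36283642] 85.16987743721562
shift [-201.6  230.1    1.3] turns: -0.404(q6 0.60)
```

View pics/side6.png

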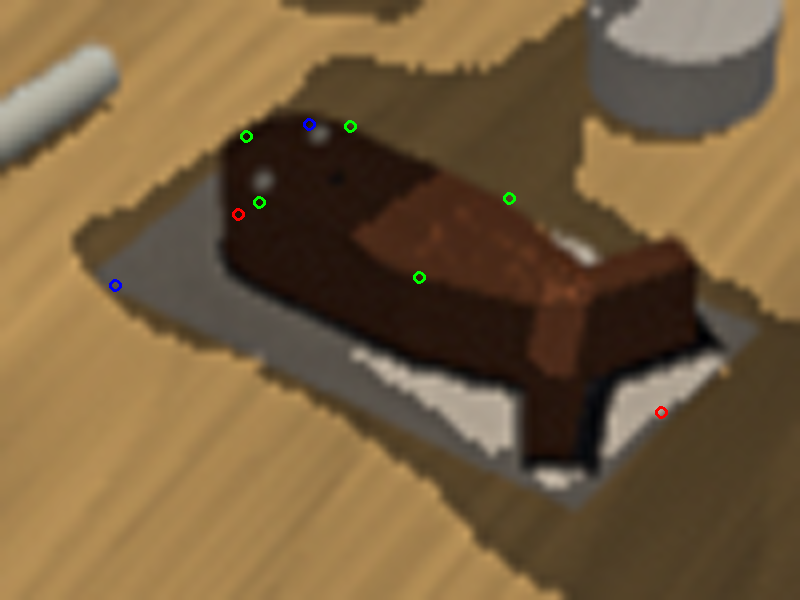

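The zoomed side view shows the whale lying flat within its outline, nose edge at about (225,150) by the predicted nose dot. The outline rim shows at the fins (590,470) and (715,345), so the whale is about 4 mm forward, inside the 12 mm allowed. The tin (690,70) stands beside it. Next is the large block.

Request:
drive_tool([
  {"delta_pos": [-25.1, 28.8, 0], "turn": 0, "jaw": 1},
  {"delta_pos": [-25.1, 28.8, 0], "turn": 0, "jaw": 1},
  {"delta_pos": [-25.1, 28.8, 0], "turn": 0, "jaw": 1},
  {"delta_pos": [-25.1, 28.8, 0], "turn": 0, "jaw": 1},
  {"delta_pos": [-25.1, 28.8, 0], "turn": 0, "jaw": 1},
  {"delta_pos": [-25.1, 28.8, 0], "turn": 0, "jaw": 1},
  {"delta_pos": [-25.1, 28.8, 0], "turn": 0, "jaw": 1},
  {"delta_pos": [-25.1, 28.8, 0], "turn": 0, "jaw": 1},
])

```text
time: 15.25
tool_pos: [0.3841, -0.3093, 0.3555]
tcp_rot: [-3.134, 0.173, 0.006]
wrist_force: [1.1, 0.0, -0.1]
width: 0.994
grip_force: 0.0
```

Request:
drive_tool([
  {"delta_pos": [0, 0, 20], "turn": -0.101, "jaw": 1},
  {"delta_pos": [0, 0, 25], "turn": -0.101, "jaw": 1},
  {"delta_pos": [0, 0, 25], "turn": -0.101, "jaw": 1},
  {"delta_pos": [0, 0, 10], "turn": -0.101, "jaw": 1},
  {"delta_pos": [0, 0, 0], "turn": 0, "jaw": 1},
  {"delta_pos": [0, 0, 0], "turn": 0, "jaw": 1},
  {"delta_pos": [0, 0, 0], "turn": 0, "jaw": 1},
])

```text
time: 15.83
tool_pos: [0.3864, -0.3091, 0.2779]
tcp_rot: [-3.108, -0.455, 0.001]
wrist_force: [-0.0, 0.3, -0.2]
width: 1.001
grip_force: 0.0
```

Run:
```python
from m import *
s=bot.read_state();c=cam('side')
cv2.imwrite('pics/side7.png',cv2.resize(c['pixels'][100:250,380:580,::-1],None,fx=3,fy=3,interpolation=cv2.INTER_CUBIC))
print(s['time'],s['tool_pos'],s['width']*85);print(go([.387,-.309,.176],106.8,s))
```

```text
15.8333 [ 0.38642953 -0.30908419  0.2778873 ] 85.07058269167241
shift [  0.6   0.2 101.9] turns: -0.002(q6 0.60)
```

View pics/side7.png

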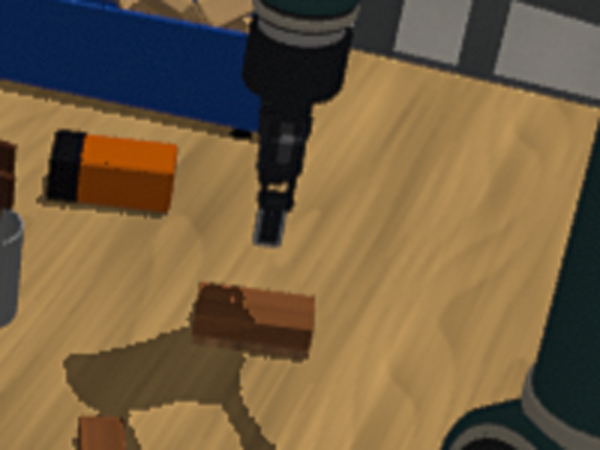

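The gripper (270,235) hangs over the middle of the large block (253,320), with its fingers across the width. The battery (115,175) is clear.

Request:
drive_tool([
  {"delta_pos": [0.6, 0, 35], "turn": 0, "jaw": 1},
  {"delta_pos": [0, 0, 35], "turn": 0, "jaw": 1},
  {"delta_pos": [0, 0, 18], "turn": 0, "jaw": 1},
  {"delta_pos": [0, 0, 9], "turn": 0, "jaw": 1},
  {"delta_pos": [0, 0, 5], "turn": 0, "jaw": 1},
  {"delta_pos": [0, 0, 0], "turn": 0, "jaw": -1},
  {"delta_pos": [0, 0, 0], "turn": 0, "jaw": -1},
  {"delta_pos": [0, 0, 0], "turn": 0, "jaw": -1},
], grip_force=50)

```text
time: 16.55
tool_pos: [0.388, -0.3098, 0.1779]
tcp_rot: [3.106, 0.458, 0.003]
wrist_force: [-0.4, 5.3, 4.4]
width: 0.6
grip_force: 1.9
```

Request:
drive_tool([
  {"delta_pos": [0, 0, 0], "turn": 0, "jaw": -1},
  {"delta_pos": [0, 0, 0], "turn": 0, "jaw": -1},
  {"delta_pos": [0, 0, 0], "turn": 0, "jaw": -1},
  {"delta_pos": [0, 0, 0], "turn": 0, "jaw": -1},
])

```text
time: 16.88
tool_pos: [0.3881, -0.3099, 0.1782]
tcp_rot: [3.105, 0.458, 0.004]
wrist_force: [0.6, 0.5, 6.9]
width: 0.576
grip_force: 53.2
```

Request:
drive_tool([
  {"delta_pos": [0, 0, -15], "turn": 0, "jaw": -1},
  {"delta_pos": [0, 0, -35], "turn": 0, "jaw": -1},
  {"delta_pos": [0, 0, -40], "turn": 0, "jaw": -1},
  {"delta_pos": [0, 0, -35], "turn": 0, "jaw": -1},
  {"delta_pos": [0, 0, 0], "turn": 0, "jaw": -1},
  {"delta_pos": [0, 0, 0], "turn": 0, "jaw": -1},
])

```text
time: 17.38
tool_pos: [0.3879, -0.3098, 0.3045]
tcp_rot: [3.102, 0.458, 0.007]
wrist_force: [-0.1, 0.5, -0.9]
width: 0.573
grip_force: 52.5
```

Run:
```python
from m import *
s=bot.read_state()
print(s['time'],s['tool_pos'],s['width']*85,s['tcp_rot']);print(go([.642,.157,.30],83.6,s));print(go([.48,-.02,.30],83.6,s))
```

```text
17.3833 [ 0.38792795 -0.30982289  0.30452527] 48.70290333151566 [3.10249116 0.45806454 0.0071691 ]
shift [ 378.1 -373.5    3.7] turns: -2.737(q6 -1.22) 0.405(q6 1.92)
shift [ 171.9 -250.9    3.6] turns: -2.737(q6 -1.50) 0.405(q6 1.64)
```

Request:
drive_tool([
  {"delta_pos": [27, -26.7, 0], "turn": 0, "jaw": -1},
  {"delta_pos": [27, -26.7, 0], "turn": 0, "jaw": -1},
  {"delta_pos": [27, -26.7, 0], "turn": 0, "jaw": -1},
  {"delta_pos": [27, -26.7, 0], "turn": 0, "jaw": -1},
  {"delta_pos": [27, -26.7, 0], "turn": 0, "jaw": -1},
  {"delta_pos": [27, -26.7, 0], "turn": 0, "jaw": -1},
  {"delta_pos": [27, -26.7, 0], "turn": 0, "jaw": -1},
  {"delta_pos": [27, -26.7, 0], "turn": 0, "jaw": -1},
])

```text
time: 18.05
tool_pos: [0.5314, -0.0401, 0.2989]
tcp_rot: [-3.107, -0.459, 0.006]
wrist_force: [-0.2, -1.0, -1.2]
width: 0.573
grip_force: 52.4
```

Request:
drive_tool([
  {"delta_pos": [27, -26.7, 0], "turn": 0, "jaw": -1},
  {"delta_pos": [27, -26.7, 0], "turn": 0, "jaw": -1},
  {"delta_pos": [27, -26.7, 0], "turn": 0, "jaw": -1},
  {"delta_pos": [27, -26.7, 0], "turn": 0, "jaw": -1},
  {"delta_pos": [27, -26.7, 0], "turn": 0, "jaw": -1},
  {"delta_pos": [27, -26.7, 0], "turn": 0, "jaw": -1},
  {"delta_pos": [0, 0, 0], "turn": 0.101, "jaw": -1},
  {"delta_pos": [0, 0, 0], "turn": 0.101, "jaw": -1},
])

```text
time: 18.72
tool_pos: [0.6406, 0.1605, 0.298]
tcp_rot: [3.138, 0.141, -0.007]
wrist_force: [-0.4, -0.3, -1.1]
width: 0.573
grip_force: 52.3
```

Request:
drive_tool([
  {"delta_pos": [0, 0, 0], "turn": 0.101, "jaw": -1},
  {"delta_pos": [0, 0, 0], "turn": 0.101, "jaw": -1},
  {"delta_pos": [0, 0, 35], "turn": 0, "jaw": -1},
  {"delta_pos": [0, 0, 35], "turn": 0, "jaw": -1},
  {"delta_pos": [0, 0, 20], "turn": 0, "jaw": -1},
  {"delta_pos": [0, 0, 0], "turn": 0, "jaw": -1},
  {"delta_pos": [0, 0, 0], "turn": 0, "jaw": -1},
])

```text
time: 19.3
tool_pos: [0.6389, 0.1577, 0.2074]
tcp_rot: [3.135, -0.174, -0.011]
wrist_force: [0.4, 0.0, -0.4]
width: 0.573
grip_force: 52.4
```

Run:
```python
from m import *
s=bot.read_state()
print(s['time'],s['tool_pos'],s['width']*85,s['tcp_rot']);print(go([.641,.1565,.178],83.6,s))
```

```text
19.3 [0.63886062 0.15769628 0.20744493] 48.74748046179381 [ 3.1348312  -0.1738958  -0.01130862]
shift [ 2.5  0.9 29.4] turns: -3.141(q6 -1.22) 0.001(q6 1.92)
```

Request:
drive_tool([
  {"delta_pos": [2, 0.9, 15], "turn": 0, "jaw": -1},
  {"delta_pos": [0, 0, 8], "turn": 0, "jaw": -1},
  {"delta_pos": [0, 0, 6], "turn": 0, "jaw": -1},
  {"delta_pos": [0, 0, 0], "turn": 0, "jaw": -1},
  {"delta_pos": [0, 0, 0], "turn": 0, "jaw": -1},
  {"delta_pos": [0, 0, 0], "turn": 0, "jaw": 0.3},
  {"delta_pos": [0, 0, 0], "turn": 0, "jaw": 0.6},
  {"delta_pos": [0, 0, 0], "turn": 0, "jaw": 1},
])

```text
time: 19.97
tool_pos: [0.6432, 0.1571, 0.1833]
tcp_rot: [-3.136, 0.174, -0.003]
wrist_force: [-0.9, -0.0, 0.6]
width: 0.904
grip_force: 0.0
```

Request:
drive_tool([
  {"delta_pos": [0, 0, 0], "turn": 0, "jaw": 1},
  {"delta_pos": [0, 0, -20], "turn": 0, "jaw": 1},
  {"delta_pos": [0, 0, -40], "turn": 0, "jaw": 1},
  {"delta_pos": [0, 0, -40], "turn": 0, "jaw": 1},
  {"delta_pos": [0, 0, 0], "turn": 0, "jaw": 1},
  {"delta_pos": [0, 0, 0], "turn": 0, "jaw": 1},
  {"delta_pos": [0, 0, 0], "turn": 0, "jaw": 1},
])

```text
time: 20.55
tool_pos: [0.6427, 0.157, 0.2828]
tcp_rot: [-3.136, 0.174, -0.002]
wrist_force: [-0.9, -0.8, -0.9]
width: 1.001
grip_force: 0.0
```

Run:
```python
from m import *
s=bot.read_state()
print(s['time'],s['tool_pos'],s['width']*85,s['tcp_rot']);print(go([.431,-.097,.278],204.9,s))
```

```text
20.55 [0.6426862  0.157013   0.28283569] 85.06988018030391 [-3.13646051e+00  1.73895852e-01 -1.72721556e-03]
shift [-182.3  275.9    4.5] turns: -2.116(q6 -0.66)
```

Request:
drive_tool([
  {"delta_pos": [-20.3, 30.7, 0], "turn": 0, "jaw": 1},
  {"delta_pos": [-20.3, 30.7, 0], "turn": 0, "jaw": 1},
  {"delta_pos": [-20.3, 30.7, 0], "turn": 0, "jaw": 1},
  {"delta_pos": [-20.3, 30.7, 0], "turn": 0, "jaw": 1},
  {"delta_pos": [-20.3, 30.7, 0], "turn": 0, "jaw": 1},
  {"delta_pos": [-20.3, 30.7, 0], "turn": 0, "jaw": 1},
  {"delta_pos": [-20.3, 30.7, 0], "turn": 0, "jaw": 1},
  {"delta_pos": [-20.3, 30.7, 0], "turn": 0, "jaw": 1},
])

```text
time: 21.22
tool_pos: [0.4517, -0.0699, 0.28]
tcp_rot: [-3.136, 0.173, 0.007]
wrist_force: [1.2, -1.0, 0.3]
width: 0.998
grip_force: 0.0
```

Request:
drive_tool([
  {"delta_pos": [-20.3, 30.7, 0], "turn": 0, "jaw": 1},
  {"delta_pos": [0, 0, 0], "turn": -0.1176, "jaw": 1},
  {"delta_pos": [0, 0, 0], "turn": -0.1176, "jaw": 1},
  {"delta_pos": [0, 0, 0], "turn": -0.1176, "jaw": 1},
  {"delta_pos": [0, 0, 0], "turn": -0.1176, "jaw": 1},
  {"delta_pos": [0, 0, 0], "turn": -0.1176, "jaw": 1},
  {"delta_pos": [0, 0, 0], "turn": -0.1176, "jaw": 1},
  {"delta_pos": [0, 0, 0], "turn": -0.1176, "jaw": 1},
])

```text
time: 21.88
tool_pos: [0.4294, -0.0971, 0.28]
tcp_rot: [-2.939, -1.103, 0.006]
wrist_force: [0.3, -0.2, -1.0]
width: 1.002
grip_force: 0.0
```

Request:
drive_tool([
  {"delta_pos": [0, 0, 0], "turn": -0.1176, "jaw": 1},
  {"delta_pos": [0, 0, 0], "turn": -0.1176, "jaw": 1},
  {"delta_pos": [0, 0, 0], "turn": -0.1176, "jaw": 1},
  {"delta_pos": [0, 0, 0], "turn": -0.1176, "jaw": 1},
  {"delta_pos": [0, 0, 0], "turn": -0.1176, "jaw": 1},
  {"delta_pos": [0, 0, 0], "turn": -0.1176, "jaw": 1},
  {"delta_pos": [0, 0, 0], "turn": -0.1176, "jaw": 1},
  {"delta_pos": [0, 0, 0], "turn": -0.1176, "jaw": 1},
])

```text
time: 22.55
tool_pos: [0.4294, -0.0971, 0.28]
tcp_rot: [-2.119, -2.314, 0.003]
wrist_force: [1.1, 0.5, 0.0]
width: 1.0
grip_force: 0.0
```

Request:
drive_tool([
  {"delta_pos": [0, 0, 0], "turn": -0.1176, "jaw": 1},
  {"delta_pos": [0, 0, 0], "turn": -0.1176, "jaw": 1},
  {"delta_pos": [0, 0, 0], "turn": -0.1176, "jaw": 1},
  {"delta_pos": [0, 0, 0], "turn": 0, "jaw": 1},
  {"delta_pos": [0, 0, 0], "turn": 0, "jaw": 1},
])

```text
time: 22.97
tool_pos: [0.4297, -0.0971, 0.2806]
tcp_rot: [-1.692, -2.643, 0.001]
wrist_force: [0.0, -0.8, -0.1]
width: 0.997
grip_force: 0.0
```

Run:
```python
from m import *
s=bot.read_state();c=cam('side','side8.png')
print(s['time'],s['tool_pos'],s['width']*85,s['tcp_rot']);print(go([.431,-.097,.177],204.9,s))
```

```text
22.9667 [ 0.42974072 -0.09714379  0.28059666] 84.77315824993919 [-1.69198106e+00 -2.64333228e+00  1.48619280e-03]
shift [ -0.6   1.5 103.6] turns: -0.003(q6 -0.66)
```

View pics/side8.png

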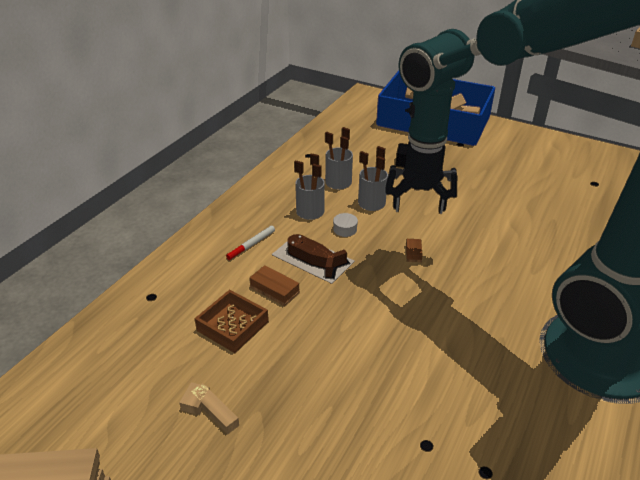

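The large block (275,286) lies between whale and tray, and the tin (345,224) stands between whale and pot. The bystanders are untouched. The gripper is above the small block (414,248).

Request:
drive_tool([
  {"delta_pos": [0, 1, 35], "turn": 0, "jaw": 1},
  {"delta_pos": [0, 0, 35], "turn": 0, "jaw": 1},
  {"delta_pos": [0, 0, 20], "turn": 0, "jaw": 1},
  {"delta_pos": [0, 0, 8], "turn": 0, "jaw": 1},
  {"delta_pos": [0, 0, 5], "turn": 0, "jaw": 1},
  {"delta_pos": [0, 0, 0], "turn": 0, "jaw": -1},
  {"delta_pos": [0, 0, 0], "turn": 0, "jaw": -1},
  {"delta_pos": [0, 0, 0], "turn": 0, "jaw": -1},
], grip_force=40)

```text
time: 23.68
tool_pos: [0.4326, -0.0973, 0.1806]
tcp_rot: [1.689, 2.646, 0.001]
wrist_force: [0.3, -0.3, 0.1]
width: 0.606
grip_force: 0.0
```

Request:
drive_tool([
  {"delta_pos": [0, 0, 0], "turn": 0, "jaw": -1},
  {"delta_pos": [0, 0, 0], "turn": 0, "jaw": -1},
  {"delta_pos": [0, 0, 0], "turn": 0, "jaw": -1},
  {"delta_pos": [0, 0, 0], "turn": 0, "jaw": -1},
  {"delta_pos": [0, 0, 0], "turn": 0, "jaw": -1},
])

```text
time: 24.1
tool_pos: [0.4326, -0.0973, 0.1808]
tcp_rot: [1.688, 2.646, 0.001]
wrist_force: [-0.4, -0.0, 5.6]
width: 0.385
grip_force: 41.2
```

Request:
drive_tool([
  {"delta_pos": [0, 0, -15], "turn": 0, "jaw": -1},
  {"delta_pos": [0, 0, -35], "turn": 0, "jaw": -1},
  {"delta_pos": [0, 0, -40], "turn": 0, "jaw": -1},
  {"delta_pos": [0, 0, -30], "turn": 0, "jaw": -1},
  {"delta_pos": [0, 0, 0], "turn": 0, "jaw": -1},
  {"delta_pos": [0, 0, 0], "turn": 0, "jaw": -1},
])

```text
time: 24.6
tool_pos: [0.4326, -0.0973, 0.302]
tcp_rot: [1.686, 2.643, 0.003]
wrist_force: [-1.4, -0.7, -1.1]
width: 0.388
grip_force: 40.5
```

Run:
```python
from m import *
s=bot.read_state();c=cam('top','top9.png');hsv=cv2.cvtColor(c['pixels'],cv2.COLOR_RGB2HSV)
b=blob(hsv,(0,100,0),(14,255,190),(245,190,300,250));r=rect(plane(c,b,.025));print('big',r)
t=blob(hsv,(0,0,120),(179,70,255),(340,210,375,255));print('tin',rect(plane(c,t,.025)))
print(s['time'],s['tool_pos'],s['width']*85);print(go([r[0]/1000,r[1]/1000,.298],83.6,s))
cv2.imwrite('pics/crop9.png',cv2.resize(c['pixels'][165:315,180:440,::-1],None,fx=3,fy=3,interpolation=cv2.INTER_CUBIC))
```

```text
big [639.1 158.6  95.6  49.1 172.9]
tin [612.5 -95.4  50.7  46.7  93.9]
24.6 [ 0.43260043 -0.09727865  0.30201105] 32.959372698694544
shift [145.  295.1   4.9] turns: -1.024(q6 -1.22) 2.118(q6 1.93)
```

View pics/crop9.png

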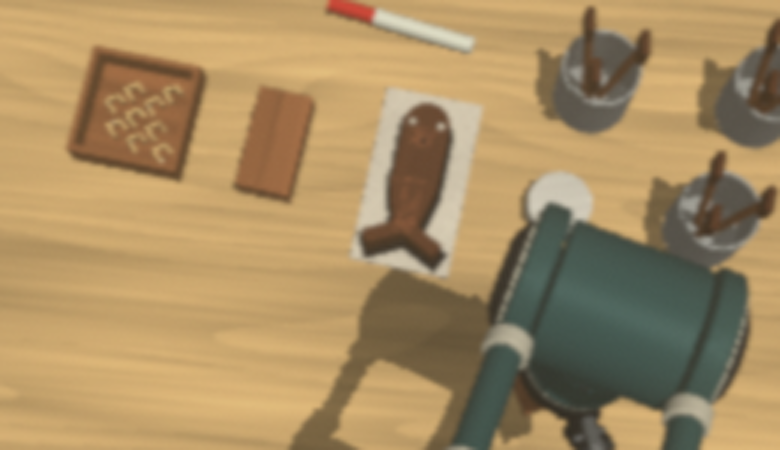

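The top crop shows the large block (275,143) midway between the tray (137,113) and whale (415,185), parallel to the whale. The tin (558,200) is partly hidden by the arm. Next I'll carry the small block over.

Request:
drive_tool([
  {"delta_pos": [16.1, 32.9, 0], "turn": 0, "jaw": -1},
  {"delta_pos": [16.1, 32.9, 0], "turn": 0, "jaw": -1},
  {"delta_pos": [16.1, 32.9, 0], "turn": 0, "jaw": -1},
  {"delta_pos": [16.1, 32.9, 0], "turn": 0, "jaw": -1},
  {"delta_pos": [16.1, 32.9, 0], "turn": 0, "jaw": -1},
  {"delta_pos": [16.1, 32.9, 0], "turn": 0, "jaw": -1},
  {"delta_pos": [16.1, 32.9, 0], "turn": 0, "jaw": -1},
  {"delta_pos": [16.1, 32.9, 0], "turn": 0, "jaw": -1},
])

```text
time: 25.32
tool_pos: [0.6156, 0.1322, 0.296]
tcp_rot: [-1.687, -2.646, 0.005]
wrist_force: [0.0, -0.1, 0.1]
width: 0.388
grip_force: 40.4
```

Request:
drive_tool([
  {"delta_pos": [16.1, 32.9, 0], "turn": 0, "jaw": -1},
  {"delta_pos": [0, 0, 0], "turn": -0.1138, "jaw": -1},
  {"delta_pos": [0, 0, 0], "turn": -0.1138, "jaw": -1},
  {"delta_pos": [0, 0, 0], "turn": -0.1138, "jaw": -1},
  {"delta_pos": [0, 0, 0], "turn": -0.1138, "jaw": -1},
  {"delta_pos": [0, 0, 0], "turn": -0.1138, "jaw": -1},
  {"delta_pos": [0, 0, 0], "turn": -0.1138, "jaw": -1},
  {"delta_pos": [0, 0, 0], "turn": -0.1138, "jaw": -1},
])

```text
time: 25.98
tool_pos: [0.6378, 0.1591, 0.2958]
tcp_rot: [-0.52, -3.093, 0.003]
wrist_force: [0.7, -0.4, -0.3]
width: 0.385
grip_force: 40.5
```

Request:
drive_tool([
  {"delta_pos": [0, 0, 10], "turn": -0.1138, "jaw": -1},
  {"delta_pos": [0, 0, 20], "turn": -0.1138, "jaw": -1},
  {"delta_pos": [0, 0, 25], "turn": 0, "jaw": -1},
  {"delta_pos": [0, 0, 15], "turn": 0, "jaw": -1},
  {"delta_pos": [0, 0, 0], "turn": 0, "jaw": -1},
  {"delta_pos": [0, 0, 0], "turn": 0, "jaw": -1},
  {"delta_pos": [0, 0, 0], "turn": 0, "jaw": -1},
  {"delta_pos": [0, 0, 0], "turn": 0, "jaw": -1},
])

```text
time: 26.65
tool_pos: [0.6395, 0.1594, 0.2302]
tcp_rot: [0.175, 3.135, 0.001]
wrist_force: [0.6, 0.3, -0.4]
width: 0.383
grip_force: 40.5
```

Run:
```python
from m import *
s=bot.read_state()
print(s['time'],s['tool_pos'],s['tcp_rot']);print(go([.6405,.158,.212],83.6,s))
```

```text
26.65 [0.63947904 0.15937362 0.2301869 ] [1.74834705e-01 3.13505346e+00 7.20402105e-04]
shift [-1.1 -1.3 18.2] turns: 0.000(q6 -1.22) 3.142(q6 1.92)
```

Request:
drive_tool([
  {"delta_pos": [-1, -1, 10], "turn": 0, "jaw": -1},
  {"delta_pos": [0, 0, 6], "turn": 0, "jaw": -1},
  {"delta_pos": [0, 0, 3], "turn": 0, "jaw": -1},
  {"delta_pos": [0, 0, 0], "turn": 0, "jaw": -1},
  {"delta_pos": [0, 0, 0], "turn": 0, "jaw": -1},
  {"delta_pos": [0, 0, 0], "turn": 0, "jaw": -1},
])

```text
time: 27.15
tool_pos: [0.6399, 0.1581, 0.2108]
tcp_rot: [0.175, 3.136, -0.0]
wrist_force: [-2.1, -0.7, 5.6]
width: 0.385
grip_force: 41.1
```

Request:
drive_tool([
  {"delta_pos": [0, 0, 0], "turn": 0, "jaw": 0.0},
  {"delta_pos": [0, 0, 0], "turn": 0, "jaw": 0.2},
  {"delta_pos": [0, 0, 0], "turn": 0, "jaw": 0.4},
  {"delta_pos": [0, 0, 0], "turn": 0, "jaw": 0.6},
  {"delta_pos": [0, 0, -10], "turn": 0, "jaw": 0.6},
  {"delta_pos": [0, 0, -30], "turn": 0, "jaw": 0.6},
  {"delta_pos": [0, 0, -40], "turn": 0, "jaw": 0.6},
  {"delta_pos": [0, 0, -40], "turn": 0, "jaw": 0.6},
])

```text
time: 27.82
tool_pos: [0.639, 0.158, 0.3304]
tcp_rot: [-0.175, -3.133, 0.001]
wrist_force: [0.8, -0.0, 0.6]
width: 0.798
grip_force: 0.0
```

Request:
drive_tool([
  {"delta_pos": [40, 0, 0], "turn": 0, "jaw": 0.6},
  {"delta_pos": [40, 0, 0], "turn": 0, "jaw": 0.6},
  {"delta_pos": [40, 0, 0], "turn": 0, "jaw": 0.6},
  {"delta_pos": [40, 0, 0], "turn": 0, "jaw": 0.6},
  {"delta_pos": [0, 0, 0], "turn": 0, "jaw": 0.6},
  {"delta_pos": [0, 0, 0], "turn": 0, "jaw": 0.6},
])

```text
time: 28.32
tool_pos: [0.4784, 0.176, 0.3302]
tcp_rot: [-0.172, -3.136, 0.0]
wrist_force: [0.7, 0.2, -0.6]
width: 0.799
grip_force: 0.0
```

Run:
```python
from m import *
s=bot.read_state();print(s['time'],s['tool_pos'])
a=cam('top')['pixels'];b=cam('side')['pixels']
t=cv2.resize(a[165:285,180:460,::-1],(700,300),interpolation=cv2.INTER_CUBIC);u=cv2.resize(b[190:310,220:500,::-1],(700,300),interpolation=cv2.INTER_CUBIC)
cv2.imwrite('pics/fin.png',np.vstack([t,u]))
```

```text
28.3167 [0.47844785 0.17597921 0.33024414]
```

View pics/fin.png

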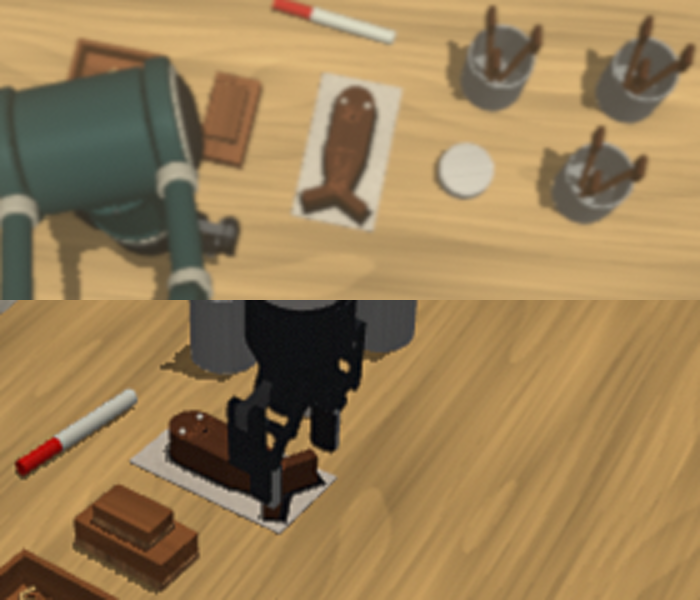

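The final picture shows the whale on its outline (top 345,150), the tin (466,170) between whale and pot, and the small block flat and centred on the large one (bottom 135,530). The gripper is clear of everything, so I'll hand in.

Run:
```python
from m import *
c=cam('top');hsv=cv2.cvtColor(c['pixels'],cv2.COLOR_RGB2HSV)
t=rect(plane(c,blob(hsv,(0,0,120),(179,70,255),(345,210,385,255)),.025));print('tin',t)
if np.hypot(t[0]-612,t[1]+102)<8: print(bot.finish_job())
```

```text
tin [606.9 -98.6  58.1  56.8 139.2]
the job is handed in; nothing more can be done
None
```

The bench is set out and the job was handed in at about 28 s, but no verdict came back. By my measurements everything is within tolerance, closest for the whale (about 4 mm forward of its outline, 12 mm allowed) and the tin (about 6 mm off its midpoint, 15 mm allowed).

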